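Open the blue-lidded step bin by its pedal and let the lid down softly

TASK

Someone sorting the old papers wants to throw a few into the step bin with the blue lid: with shut fingertips press its pedal all the way down so that the lid opens fully, keep it down for three seconds, then let the pedal rise slowly under the fingertips right up to its rest so that the lid closes softly without slamming, and take the hand away. Work the bin by its pedal alone and grasp nothing: touch neither lid, leave the grey-lidded bin shut, and leave everything else on the desk where it stands.

Things in the scene. Friction and masses are not known exactly. Their poses are not given: they have to be found in the camera images.
- paper_bin: a white round countertop step bin with a blue lid, fixed to the desk by its non-slip foot, 175 mm in diameter, 278 mm tall over its shut lid. Origin at the centre of its underside; x points from its pedal side to its hinge side, y to its left seen from the pedal, z up. The pedal stands out at -x: the shell's front is at x = -87 mm, up to z = 275 mm
- paper_pad (a point): centre of the top face of the blue-lidded bin's pedal pad, a steel plate with black rubber ribs, 32 mm along x by 46 mm along y, 6 mm thick. At rest it lies at (-135, 0, 38) mm in the bin's frame (38 mm above the desk, 48 mm out from the bin's front) and fully down 20 mm above the desk. Its axes are the bin's at rest and turn with the pedal. Pushing the pad's centre down takes about 6 to 12 N near the start, less as the lid rises; past the stop it is rigid
- paper_pedal (a joint): pedal of the blue-lidded bin, a hinge whose axis lies along the bin's y at (-45, 0, 26) mm in the bin's frame: 0 = up at rest (lid shut), 0.2 rad = fully down at its stop (lid fully open). The pad's centre, 90 mm from the axis, then has sunk 18 mm. Nothing latches: the weight of the lid pushes the pedal back up when it is let go
- paper_lid (a joint): lid of the blue-lidded bin, hinged at the back of its rim and linked to the pedal by a push rod: 0 = shut, 1.3 rad = fully open, always 6.5 times the pedal's angle. Let go, it falls shut within a second at over 2.5 rad/s and slams; it comes down softly when the pad's centre is let rise at about 10 mm/s, some two seconds for the whole stroke, with the finger following right up to the pedal's rest (the last millimetre of the pad is still 0.07 rad of lid)
- paper_lid_rim (a point): front edge of the blue-lidded bin's lid, the point right above the pedal when shut (257 mm above the desk); 182 mm from the lid's hinge
- waste_bin: a white round countertop step bin with a grey lid, fixed to the desk by its non-slip foot, 175 mm in diameter, 278 mm tall over its shut lid. Origin at the centre of its underside; x points from its pedal side to its hinge side, y to its left seen from the pedal, z up. The pedal stands out at -x: the shell's front is at x = -87 mm, up to z = 275 mm
- waste_pad (a point): centre of the top face of the grey-lidded bin's pedal pad, a steel plate with black rubber ribs, 32 mm along x by 46 mm along y, 6 mm thick. At rest it lies at (-135, 0, 38) mm in the bin's frame (38 mm above the desk, 48 mm out from the bin's front) and fully down 20 mm above the desk. Its axes are the bin's at rest and turn with the pedal. Pushing the pad's centre down takes about 6 to 12 N near the start, less as the lid rises; past the stop it is rigid
- waste_pedal (a joint): pedal of the grey-lidded bin, a hinge whose axis lies along the bin's y at (-45, 0, 26) mm in the bin's frame: 0 = up at rest (lid shut), 0.2 rad = fully down at its stop (lid fully open). The pad's centre, 90 mm from the axis, then has sunk 18 mm. Nothing latches: the weight of the lid pushes the pedal back up when it is let go
- waste_lid (a joint): lid of the grey-lidded bin, hinged at the back of its rim and linked to the pedal by a push rod: 0 = shut, 1.3 rad = fully open, always 6.5 times the pedal's angle. Let go, it falls shut within a second at over 2.5 rad/s and slams; it comes down softly when the pad's centre is let rise at about 10 mm/s, some two seconds for the whole stroke, with the finger following right up to the pedal's rest (the last millimetre of the pad is still 0.07 rad of lid)
- waste_lid_rim (a point): front edge of the grey-lidded bin's lid, the point right above the pedal when shut (257 mm above the desk); 182 mm from the lid's hinge
- stapler: red and black desk stapler, 150 x 36 x 58 mm; loose, a bystander. Origin at the centre of its underside
- tape_roll: roll of brown packing tape lying flat, 104 mm across, 48 mm tall; loose, a bystander. Origin at the centre of its underside
- mug: white mug, 82 mm across, 95 mm tall; loose, a bystander. Origin at the centre of its underside
- stamp: wooden-handled rubber stamp standing beside a bin, 36 mm across, 59 mm tall; loose, a bystander. Origin at the centre of its underside
- ink_bottle: small white stamp-ink bottle with a blue cap standing beside a bin, 34 mm across, 58 mm tall; loose, a bystander. Origin at the centre of its underside
- glue_stick: white glue stick with a red cap, standing, 27 mm across, 94 mm tall; loose, a bystander. Origin at the centre of its underside

How it is judged:
By the outcome, as a careful person would: the job done as asked, in the order asked, and still so for the second after the job is handed in, with the robot touching nothing.
It also fails if it takes over 54 s, if anything falls off the work surface, if the arm or the gripper's body presses on something with over 40 N, if the wrist force passes 120 N, or if a joint passes its speed limit or range.

ROBOT

A 6-joint arm with a two-finger parallel gripper is mounted at the origin on the work surface. World frame = base frame: x ahead of the robot, y to its left, z up, the work surface at z = 0. Lengths are in m, angles in rad, forces in N, time in s.
With the tool pointing down it reaches from about 0.3 to 0.775 m from the base axis. Payload 14.6 kg.
Tool frame: the origin (TCP) lies at the very end of the fingers, on their centre line; the grasp point (between the pads) lies 19 mm behind it; z points along the fingers, y is the line along which they close (so a half turn about z gives the same grasp; the last joint's range is limited). The gripper opens to 94 mm and grips with 3 to 60 N. Pads are 16 mm wide; open, the fingers measure 119 mm over their backs; the gripper's body (75 mm by 177 mm) begins 78 mm behind the grasp point.
Start: joints at [-1.262, 0.3, 1.521, -0, 1.321, -0.067], TCP at [0.202, -0.512, 0.205] pointing down, gripper open.
Joint ranges: [-3.03, 3.03], [-0.79, 2.21], [0.23, 2.52], [-1.04, 4.18], [0, 3.07], [-2.55, 2.55]. Speed limits (rad/s): [2.22, 2.22, 2.57, 3.14, 3.14, 3.14].

INTERFACE

Orientations are given as [roll, pitch, yaw] about the fixed x, y, z axes, in that order (R = Rz(yaw) Ry(pitch) Rx(roll)).
In Python, from station import ctrl gives the robot as it stands.
- The arm moves only by the tool move_arm, never from a script. Its argument "increments" is a list of rows, each a list of 7 numbers: the opening, from 0 (shut) to 1 (fully open), then the shift along the tool's x, y, z in units of 50 mm (1.0 is 50 mm), then the turn, a rotation vector about the tool's x, y, z in rad. In form: [[claw, tx, ty, tz, rx, ry, rz], ...]. A call has 1 to 20 rows; each row shifts and turns the commanded pose from where the row before left it, along the tool's axes as they then stand; what a row does not reach is not made up. A row lasts 1/10 s, in which the tool goes at most 50 mm and 8.59 degrees, less where a joint would pass 70% of its speed; a pose out of reach is approached as far as the arm can. A call is refused whole if a number of a shift passes 1 or a number of a turn 0.15, either way. A call with a gripper value outside its range is refused whole. The fingers move at their own pace and stop on an object; "force" is the grip in N (left out, the last holds). Time passes only in rows, so rows that do not move let the fingers close. It gives the time, the measured TCP pose, the force, the opening and the grip force at its end, in the units of the state.
- ctrl.get_obs(): the state, without advancing time (a new reading comes with each control period).
- ctrl.camera(name): name is "scene" or "top" or "wrist"; returns a dict with "color" (384x512x3 uint8, blue, green, red), "K" (3x3 intrinsics, pixels), "distortion" ([k1, k2, p1, p2, k3] as OpenCV has them; the pictures are not rectified), "pose" (4x4, takes a point from camera to world coordinates); the wrist camera has in their place "tool_from_camera" (4x4, takes a point from camera to tool coordinates, whose origin is the TCP and whose axes are the flange's). Camera axes: x right, y down, z forward; pixel columns grow to the right and rows downward; lengths in m; the calibration is good to about 2 mm. A picture is of the moment at which its call begins: read the wrist's pose just before it. There is no depth.
- ctrl.hand_in(): hands the job in; it is judged then, once.
Trained networks look in a picture, given as the dict that the camera call returned (one of the last four; its "shot" number tells which), for a name from the list of things; names that differ only in an ending like _2 or _b are one class to them, and where a whole thing is asked for, a point or a joint stands for the part that bears it (a point fixed in the world has none). Each returns a list of dicts, best first, with "conf" (0 to 1); they miss things now and then, are a little off and sometimes report something else, mostly with a low value. They report only what shows in the picture. A call takes as long as a camera call.
- ctrl.cut_out(name, picture): "mask" (384x512 bool, what is visible of it) and "centre" ([row, column] in pixels, amid what is visible of it).
The state is a dict: "time_s": time; "qpos": joint angles; "joint_vel": joint speeds; "tau": joint torques, N m; "ee_pos": TCP position; "eef_rot": TCP orientation; "force": force on the tool from outside, world axes, zero at the start; "moment": the same for the moment, N m; "grip_width": finger opening in m; "grip_force": force on a finger pad.
Only numpy, scipy, OpenCV 4.12 (cv2) and the standard library are available. Lean on these libraries where they do the work, as an engineer would, in place of code of your own. Each camera call takes 0.05 s, during which the arm holds its last target. There are 200 camera calls.

## Working session

There is one attempt and no reset: what is moved stays moved. The work goes in short steps, Python scripts to look and compute and a tool call to move; the robot and the scene stay as the last step left them, time stands still between calls to the robot, and variables do not carry over. Pictures are saved under pics/ and viewed, at most 10 in all, crops included, and the job is handed in when it is done.

Besides the shell and the picture viewer there is one more tool, called after "Request:" as name(argument=value, ...), one argument or row to a line, values as JSON. move_arm: Moves the arm, as the interface text tells. Its arguments: {"type":"object","properties":{"increments":{"type":"array","items":{"type":"array","items":{"type":"number"}}},"force":{"type":"number"}},"required":["increments"]}

```bash
mkdir -p pics; cat > h.py <<'E'
import numpy as np,cv2
from station import ctrl
def ray(c,px,pose=None):
    T=np.array(c["pose"]) if pose is None else pose
    p=cv2.undistortPoints(np.array([[px]],float),np.array(c["K"]),np.array(c["distortion"]))[0,0]
    return T[:3,3],T[:3,:3]@np.array([p[0],p[1],1])
def atz(c,px,z,pose=None):
    o,d=ray(c,px,pose); return o+d*(z-o[2])/d[2]
def proj(c,P,pose=None):
    T=np.array(c["pose"]) if pose is None else pose
    Ti=np.linalg.inv(T); r,_=cv2.Rodrigues(Ti[:3,:3])
    return cv2.projectPoints(np.array(P,float).reshape(-1,1,3),r,Ti[:3,3],np.array(c["K"]),np.array(c["distortion"]))[0][:,0]
E
python3 - <<'E'
from h import *
o=ctrl.get_obs();print(o)
ims=[]
for n in("scene","top"):
    c=ctrl.camera(n);ims.append(c["color"]);print(n,np.round(c["pose"],3).tolist())
    for t in("paper_bin","waste_bin","paper_pad","waste_pad","paper_lid","waste_lid","paper_lid_rim","stapler","tape_roll","mug","stamp","ink_bottle","glue_stick"):
        print(t,[(round(d["conf"],2),np.round(d["centre"][::-1]).tolist(),np.round(atz(c,d["centre"][::-1],.03),3).tolist(),int(d["mask"].sum())) for d in ctrl.cut_out(t,c)[:2]])
    cv2.imwrite(f"pics/{n}.png",cv2.resize(c["color"],(768,576)))
E
```

```text
{'time_s': 0.0, 'qpos': array([-1.26159733e+00,  3.00444430e-01,  1.52158742e+00,  2.06687408e-05,
        1.32072822e+00, -6.66086127e-02]), 'joint_vel': array([ 6.77062559e-04, -7.45707070e-05,  2.99144950e-04, -1.41836821e-04,
       -1.46535855e-03,  3.27030715e-04]), 'tau': array([-4.24727159e-04, -5.31798720e+01, -3.52741921e+01,  7.07237399e-02,
        2.42736196e-02, -1.09126056e-04]), 'ee_pos': array([ 0.20177791, -0.51135684,  0.20489829]), 'eef_rot': array([-3.14042916e+00, -9.76778650e-05,  3.75802431e-01]), 'force': array([-0.40064362, -0.07551731,  0.83561086]), 'moment': array([ 0.01375967,  0.01344824, -0.0082501 ]), 'grip_force': 0.0, 'grip_width': 0.09426076818090628}
scene [[-0.994, 0.103, -0.041, 0.647], [0.111, 0.95, -0.292, 0.379], [0.008, -0.295, -0.956, 1.269], [0.0, 0.0, 0.0, 1.0]]
paper_bin [(0.61, [262.0, 252.0], [0.579, 0.215, 0.03], 3538), (0.52, [283.0, 290.0], [0.525, 0.348, 0.03], 94)]
waste_bin [(0.9, [235.0, 136.0], [0.63, -0.235, 0.03], 3663)]
paper_pad [(0.5, [268.0, 251.0], [0.556, 0.215, 0.03], 3153), (0.42, [294.0, 241.0], [0.463, 0.19, 0.03], 
[... 1211 characters left out ...]
lid [(0.58, [166.0, 182.0], [0.624, 0.285, 0.03], 3727), (0.31, [99.0, 183.0], [0.614, 0.485, 0.03], 956)]
waste_lid []
paper_lid_rim [(0.57, [167.0, 186.0], [0.61, 0.28, 0.03], 3837)]
stapler [(0.73, [117.0, 242.0], [0.439, 0.42, 0.03], 770), (0.47, [325.0, 170.0], [0.671, -0.199, 0.03], 3833)]
tape_roll [(0.67, [410.0, 228.0], [0.5, -0.451, 0.03], 787)]
mug [(0.7, [295.0, 219.0], [0.518, -0.11, 0.03], 164), (0.61, [97.0, 183.0], [0.616, 0.491, 0.03], 930)]
stamp [(0.56, [278.0, 162.0], [0.692, -0.055, 0.03], 122), (0.52, [390.0, 186.0], [0.624, -0.396, 0.03], 116)]
ink_bottle [(0.54, [144.0, 216.0], [0.519, 0.345, 0.03], 112)]
glue_stick [(0.55, [394.0, 190.0], [0.615, -0.406, 0.03], 147)]
```

View pics/scene.png

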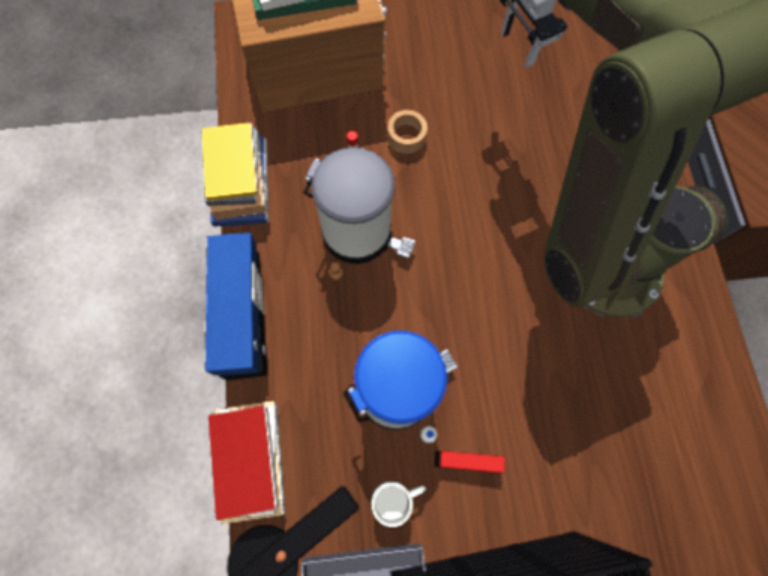

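View pics/top.png

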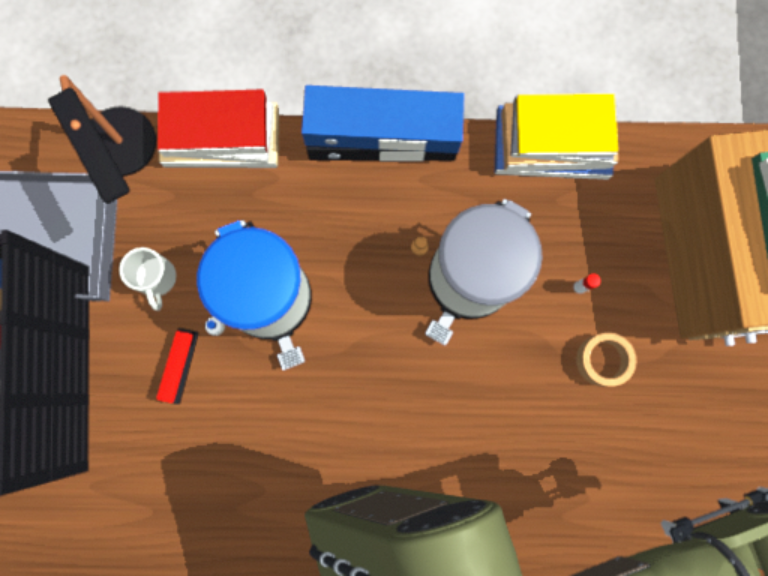

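Scene: blue lid near (400,377), its pedal at (448,361), both in 768-wide pixels. Top: blue lid near (249,277), pedal at (290,355). The ink bottle stands at (214,325) and the stapler at (177,366), both on the bin's left.

```bash
python3 - <<'E'
from h import *
from scipy.optimize import least_squares
D=[]
for n in("scene","top"):
    c=ctrl.camera(n);im=c["color"].astype(int)
    b,g,r=im[...,0],im[...,1],im[...,2]
    m=((b>150)&(b-r>100)).astype(np.uint8)
    k,l,s,ce=cv2.connectedComponentsWithStats(m)
    # lid component: containing seed
    seed=(267,250) if n=="scene" else (166,185)
    lab=l[seed[1],seed[0]];print(n,lab,s[lab],ce[lab],atz(c,ce[lab],.268))
    pads=[d for d in ctrl.cut_out("paper_pad",c) if d["mask"].sum()<400]
    for d in pads: print(d["conf"],d["centre"],atz(c,d["centre"][::-1],.037))
    cv2.imwrite(f"pics/{n}_crop.png",cv2.resize(c["color"][150:300,120:340],(792,540),interpolation=cv2.INTER_CUBIC))
E
```

```text
scene 2 [ 233  221   65   61 2991] [265.96054831 251.23102641] [0.58076267 0.24565695 0.268     ]
0.3 [289.4, 284.4] [0.51994484 0.34757425 0.037     ]
top 5 [ 132  147   68   73 3733] [165.15885347 184.50334851] [0.57776019 0.24376944 0.268     ]
0.74 [236.0, 191.6] [0.4608954  0.19899058 0.037     ]
```

```bash
python3 - <<'E'
from h import *
c=ctrl.camera("top");im=c["color"]
big=cv2.resize(im[210:260,165:225],(720,600),interpolation=cv2.INTER_CUBIC)
C=np.array([.579,.2447]);
for yaw,col in((.33,(0,0,255)),(.39,(0,255,0)),(.45,(255,0,255))):
    R=np.array([[np.cos(yaw),-np.sin(yaw)],[np.sin(yaw),np.cos(yaw)]])
    P=[np.r_[C+R@q,.038] for q in([-.151,-.023],[-.151,.023],[-.119,.023],[-.119,-.023])]
    q=proj(c,P); cv2.polylines(big,[np.int32((q-[165,210]+.5)*12)],True,col,1)
cv2.imwrite("pics/pad.png",big)
E
```

```text
(no output)
```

View pics/pad.png

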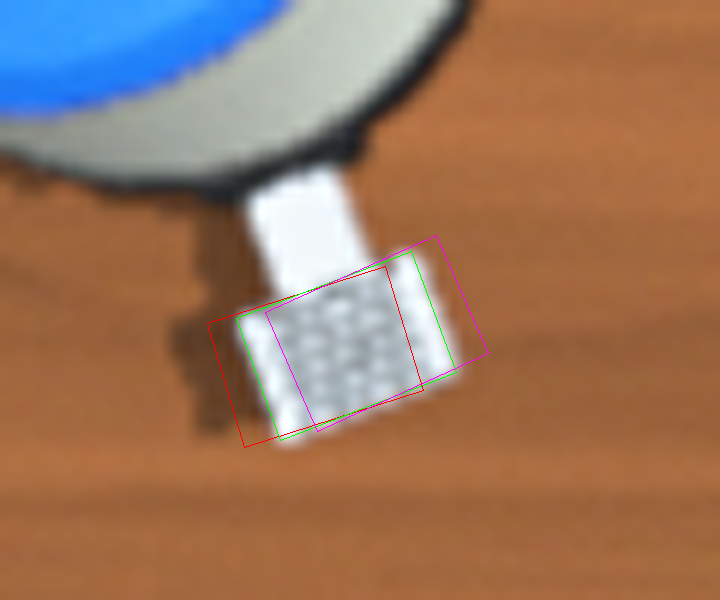

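Request:
move_arm(
  increments=[
    [0,0.46,-0.56,0,0,0,0],
    [0,0.46,-0.56,0,0,0,0],
    [0,0.46,-0.56,0,0,0,0],
    [0,0.46,-0.56,0,0,0,0],
    [0,0.46,-0.56,0,0,0,0],
    [0,0.46,-0.56,0,0,0,0],
    [0,0.46,-0.56,0,0,0,0],
    [0,0.46,-0.56,0,0,0,0],
    [0,0.46,-0.56,0,0,0,0],
    [0,0.46,-0.56,0,0,0,0],
    [0,0.46,-0.56,0,0,0,0],
    [0,0.46,-0.56,0,0,0,0],
    [0,0.46,-0.56,0,0,0,0],
    [0,0.46,-0.56,0,0,0,0],
    [0,0.46,-0.56,0,0,0,0],
    [0,0.46,-0.56,0,0,0,0],
    [0,0.46,-0.56,0,0,0,0],
    [0,0.46,-0.56,0,0,0,0],
    [0,0.46,-0.56,0,0,0,0],
    [0,0.46,-0.56,0,0,0,0],
  ],
  force=20,
)

```text
time_s: 3.65
ee_pos: [0.4244, 0.1798, 0.2056]
eef_rot: [3.142, -0.0, 0.376]
force: [0.0, -0.0, -0.5]
grip_width: 0.0002
grip_force: 0.0
```

Request:
move_arm(
  increments=[
    [0,0,0,0,0,0,-0.014],
    [0,0,0,0,0,0.125,0],
    [0,0,0,0,0,0.125,0],
    [0,0,0,0.28,0,0,0],
    [0,0,0,0.28,0,0,0],
    [0,0,0,0.28,0,0,0],
    [0,0,0,0.28,0,0,0],
    [0,0,0,0.28,0,0,0],
    [0,0,0,0.28,0,0,0],
    [0,0,0,0.28,0,0,0],
    [0,0,0,0.28,0,0,0],
    [0,-0.02,-0.02,0.28,0,0,0],
    [0,-0.02,-0.02,0.28,0,0,0],
    [0,0,0,0,0,0,0],
    [0,0,0,0,0,0,0],
  ],
)

```text
time_s: 5.15
ee_pos: [0.4537, 0.1921, 0.0697]
eef_rot: [3.141, -0.25, 0.39]
force: [0.2, 0.3, -0.3]
grip_width: 0.0005
grip_force: 0.0
```

```bash
python3 - <<'E'
from h import *
from scipy.spatial.transform import Rotation as Ro
o=ctrl.get_obs();print(o["ee_pos"],o["eef_rot"],o["force"])
c=ctrl.camera("wrist");T=np.eye(4);T[:3,:3]=Ro.from_euler("xyz",o["eef_rot"]).as_matrix();T[:3,3]=o["ee_pos"]
T=T@np.array(c["tool_from_camera"])
im=c["color"].copy();yaw=.39;C=np.array([.579,.2447])
R=np.array([[np.cos(yaw),-np.sin(yaw)],[np.sin(yaw),np.cos(yaw)]])
P=[np.r_[C+R@q,.038] for q in([-.151,-.023],[-.151,.023],[-.119,.023],[-.119,-.023])]
cv2.polylines(im,[np.int32(proj(c,P,T))],True,(0,255,0),1)
t=ctrl.camera("top")["color"][190:260,150:250]
s=ctrl.camera("scene")["color"][190:300,220:340]
H=384
cv2.imwrite("pics/w.png",np.hstack([im,cv2.resize(s,(288,384))]))
E
```

```text
[0.45369682 0.19210316 0.06965887] [ 3.14146989 -0.249864    0.38976709] [ 0.16475154  0.28597215 -0.32100239]
```

View pics/w.png

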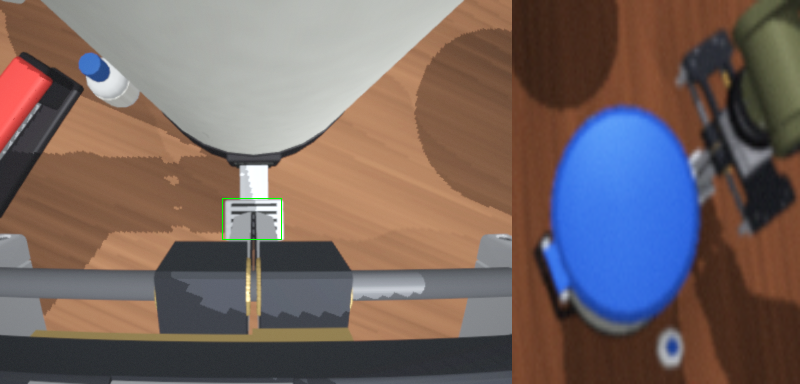

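Wrist view: the predicted pad outline fits the pad at about (253,219), with the fingertips just above it and clear of the shell. The ink bottle (108,80) and stapler (40,100) are clear too. Next I go down to just above the pad.

Request:
move_arm(
  increments=[
    [0,-0.006,-0.003,0.066,0,0,0],
    [0,-0.006,-0.003,0.066,0,0,0],
    [0,-0.006,-0.003,0.066,0,0,0],
    [0,-0.006,-0.003,0.066,0,0,0],
    [0,-0.006,-0.003,0.066,0,0,0],
    [0,-0.006,-0.003,0.066,0,0,0],
    [0,-0.006,-0.003,0.066,0,0,0],
    [0,-0.006,-0.003,0.066,0,0,0],
    [0,0,0,0,0,0,0],
  ],
)

```text
time_s: 6.2
ee_pos: [0.457, 0.1951, 0.0426]
eef_rot: [-3.142, -0.249, 0.39]
force: [-0.1, 0.1, 0.1]
grip_width: 0.0006
grip_force: 0.0
```

Request:
move_arm(
  increments=[
    [0,-0.005,0,0.0194,0,0,0],
    [0,-0.005,0,0.0194,0,0,0],
    [0,-0.005,0,0.0194,0,0,0],
    [0,-0.005,0,0.0194,0,0,0],
    [0,-0.005,0,0.0194,0,0,0],
    [0,-0.005,0,0.0194,0,0,0],
    [0,-0.005,0,0.0194,0,0,0],
    [0,-0.005,0,0.0194,0,0,0],
    [0,-0.005,0,0.0194,0,0,0],
    [0,-0.005,0,0.0194,0,0,0],
    [0,-0.005,0,0.0194,0,0,0],
    [0,-0.005,0,0.0194,0,0,0],
    [0,-0.005,0,0.0194,0,0,0],
    [0,-0.005,0,0.0194,0,0,0],
  ],
)

```text
time_s: 7.6
ee_pos: [0.4568, 0.195, 0.0293]
eef_rot: [-3.142, -0.249, 0.39]
force: [-6.0, -2.7, 8.5]
grip_width: 0.0001
grip_force: 4.5
```

Request:
move_arm(
  increments=[
    [0,-0.005,0,0.0194,0,0,0],
    [0,-0.005,0,0.0194,0,0,0],
    [0,-0.005,0,0.0194,0,0,0],
    [0,-0.005,0,0.0194,0,0,0],
    [0,-0.005,0,0.0194,0,0,0],
    [0,-0.005,0,0.0194,0,0,0],
    [0,-0.005,0,0.0194,0,0,0],
    [0,-0.0025,0,0.0097,0,0,0],
  ],
)

```text
time_s: 8.4
ee_pos: [0.4571, 0.1951, 0.0215]
eef_rot: [-3.142, -0.25, 0.39]
force: [-2.9, -1.1, 4.0]
grip_width: 0.0004
grip_force: 2.2
```

Not at the stop yet, since the force is still falling. I'll keep pressing in half-millimetre rows.

Request:
move_arm(
  increments=[
    [0,-0.0025,0,0.0097,0,0,0],
    [0,-0.0025,0,0.0097,0,0,0],
    [0,0,0,0,0,0,0],
  ],
)

```text
time_s: 8.7
ee_pos: [0.4572, 0.1951, 0.0211]
eef_rot: [3.142, -0.25, 0.39]
force: [-7.9, -3.7, 14.3]
grip_width: 0.0005
grip_force: 7.6
```

Request:
move_arm(
  increments=[
    [0,-0.0025,0,0.0097,0,0,0],
    [0,0,0,0,0,0,0],
    [0,0,0,0,0,0,0],
    [0,0,0,0,0,0,0],
    [0,0,0,0,0,0,0],
    [0,0,0,0,0,0,0],
    [0,0,0,0,0,0,0],
    [0,0,0,0,0,0,0],
    [0,0,0,0,0,0,0],
    [0,0,0,0,0,0,0],
    [0,0,0,0,0,0,0],
    [0,0,0,0,0,0,0],
    [0,0,0,0,0,0,0],
    [0,0,0,0,0,0,0],
    [0,0,0,0,0,0,0],
    [0,0,0,0,0,0,0],
    [0,0,0,0,0,0,0],
    [0,0,0,0,0,0,0],
    [0,0,0,0,0,0,0],
    [0,0,0,0,0,0,0],
  ],
)

```text
time_s: 10.7
ee_pos: [0.4572, 0.1951, 0.021]
eef_rot: [3.142, -0.251, 0.39]
force: [-11.5, -4.7, 20.4]
grip_width: 0.0004
grip_force: 10.8
```

```bash
python3 - <<'E'
from h import *
t=ctrl.camera("top")["color"][100:300,60:360]
s=ctrl.camera("scene")["color"][180:330,180:380]
cv2.imwrite("pics/o.png",np.hstack([cv2.resize(t,(400,300)),cv2.resize(s,(400,300))]))
E
```

```text
(no output)
```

View pics/o.png

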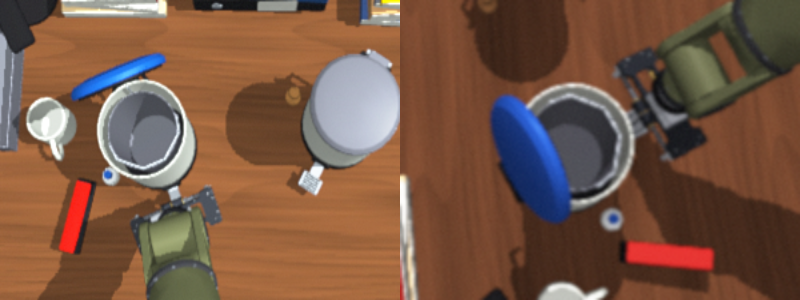

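The lid stands fully open, at about (118,75) in the left half and (530,158) in the right. I hold it the rest of the three seconds.

Request:
move_arm(
  increments=[
    [0,0,0,0,0,0,0],
    [0,0,0,0,0,0,0],
    [0,0,0,0,0,0,0],
    [0,0,0,0,0,0,0],
    [0,0,0,0,0,0,0],
    [0,0,0,0,0,0,0],
    [0,0,0,0,0,0,0],
    [0,0,0,0,0,0,0],
    [0,0,0,0,0,0,0],
    [0,0,0,0,0,0,0],
    [0,0,0,0,0,0,0],
    [0,0,0,0,0,0,0],
    [0,0,0,0,0,0,0],
    [0,0,0,0,0,0,0],
    [0,0,0,0,0,0,0],
    [0,0,0,0,0,0,0],
  ],
)

```text
time_s: 12.4
ee_pos: [0.4572, 0.1952, 0.0209]
eef_rot: [3.142, -0.251, 0.39]
force: [-11.6, -4.2, 20.6]
grip_width: 0.0006
grip_force: 10.8
```

Request:
move_arm(
  increments=[
    [0,0.004,0,-0.0155,0,0,0],
    [0,0.004,0,-0.0155,0,0,0],
    [0,0.004,0,-0.0155,0,0,0],
    [0,0.004,0,-0.0155,0,0,0],
    [0,0.004,0,-0.0155,0,0,0],
    [0,0.004,0,-0.0155,0,0,0],
    [0,0.004,0,-0.0155,0,0,0],
    [0,0.004,0,-0.0155,0,0,0],
    [0,0.004,0,-0.0155,0,0,0],
    [0,0.004,0,-0.0155,0,0,0],
    [0,0.004,0,-0.0155,0,0,0],
    [0,0.004,0,-0.0155,0,0,0],
    [0,0.004,0,-0.0155,0,0,0],
    [0,0.004,0,-0.0155,0,0,0],
    [0,0.004,0,-0.0155,0,0,0],
    [0,0.004,0,-0.0155,0,0,0],
    [0,0.004,0,-0.0155,0,0,0],
    [0,0.004,0,-0.0155,0,0,0],
    [0,0.004,0,-0.0155,0,0,0],
  ],
)

```text
time_s: 14.3
ee_pos: [0.4575, 0.1953, 0.0358]
eef_rot: [3.142, -0.251, 0.39]
force: [-1.1, 0.4, 8.7]
grip_width: 0.0004
grip_force: 3.9
```

Request:
move_arm(
  increments=[
    [0,0.0025,0,-0.0097,0,0,0],
    [0,0.0025,0,-0.0097,0,0,0],
    [0,0.0025,0,-0.0097,0,0,0],
    [0,0.0025,0,-0.0097,0,0,0],
    [0,0.0025,0,-0.0097,0,0,0],
    [0,0.0025,0,-0.0097,0,0,0],
    [0,0.0025,0,-0.0097,0,0,0],
    [0,0.0025,0,-0.0097,0,0,0],
    [0,0.0025,0,-0.0097,0,0,0],
    [0,0.0025,0,-0.0097,0,0,0],
    [0,0.0025,0,-0.0097,0,0,0],
    [0,0.0025,0,-0.0097,0,0,0],
    [0,0.0025,0,-0.0097,0,0,0],
    [0,0.0025,0,-0.0097,0,0,0],
  ],
)

```text
time_s: 15.7
ee_pos: [0.4568, 0.195, 0.0421]
eef_rot: [-3.142, -0.249, 0.39]
force: [-0.1, 0.2, 0.3]
grip_width: 0.0008
grip_force: 0.0
```

Force is zero, so the pedal is at rest. I back off along the tool axis.

Request:
move_arm(
  increments=[
    [0,0,0,-0.1,0,0,0],
    [0,0,0,-0.2,0,0,0],
    [0,0,0,-0.3,0,0,0],
    [0,0,0,-0.4,0,0,0],
    [0,0,0,-0.4,0,0,0],
    [0,0,0,-0.4,0,0,0],
    [0,0,0,-0.4,0,0,0],
    [0,0,0,-0.4,0,0,0],
    [0,0,0,-0.3,0,0,0],
    [0,0,0,-0.1,0,0,0],
    [0,0,0,0,0,0,0],
    [0,0,0,0,0,0,0],
  ],
)

```text
time_s: 16.9
ee_pos: [0.4226, 0.1809, 0.1872]
eef_rot: [-3.142, -0.249, 0.39]
force: [0.5, 0.5, -0.0]
grip_width: 0.0004
grip_force: 0.0
```

```bash
python3 - <<'E'
from h import *
o=ctrl.get_obs();print(o["ee_pos"],o["force"])
t=ctrl.camera("top")["color"][100:300,60:360]
s=ctrl.camera("scene")["color"][180:330,180:380]
cv2.imwrite("pics/f.png",np.hstack([cv2.resize(t,(400,300)),cv2.resize(s,(400,300))]))
E
```

```text
[0.4226112  0.18091821 0.18716435] [ 0.48264321  0.5451302  -0.01473937]
```

View pics/f.png

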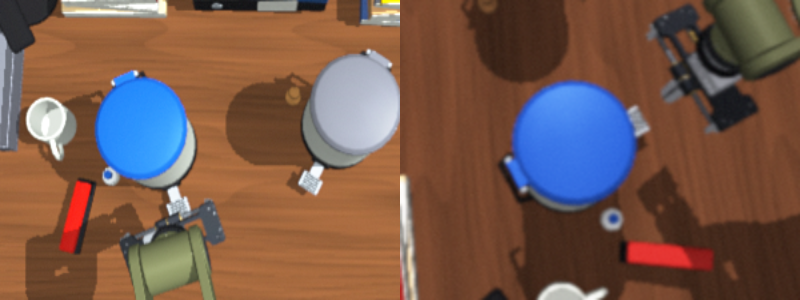

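The blue lid is shut at about (142,128) in the left half, everything else stands where it was, and the hand is clear.

```bash
python3 -c "
from station import ctrl
print(ctrl.hand_in())"
```

```text
the job is handed in; nothing more can be done
None
```

The blue-lidded bin's pedal was pressed to its stop, held there for over three seconds and let up slowly to its rest; the lid opened fully and is shut again, nothing else was touched, the hand is clear, and the job is handed in.

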